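Set the spray-air valve on the glazing bench

ROBOT

A 6-joint arm with a two-finger parallel gripper is mounted at the origin on the work surface. World frame = base frame: x ahead of the robot, y to its left, z up, the work surface at z = 0. Lengths are in m, angles in rad, forces in N, time in s.
With the tool pointing down it reaches from about 0.375 to 0.975 m from the base axis. Payload 3.8 kg.
Tool frame: the origin (TCP) lies where the fingers leave the gripper's body, on its centre line; the fingertips stand 73 mm ahead of it and the grasp point (between the pads) lies 54 mm ahead of it (nose_length is the distance from the TCP to the fingertips, in m); z points along the fingers, y is the line along which they close (so a half turn about z gives the same grasp; the last joint's range is limited). The gripper opens to 85 mm and grips with 20 to 120 N. Pads are 22 mm wide; open, the fingers measure 114 mm over their backs; the gripper's body (76 mm by 85 mm) begins 54 mm behind the grasp point. The pads swing forward as they close: fully open they stand 13 mm farther back than shut.
Start: joints at [1.271, 0.264, 1.604, -0, 1.274, -0.037], TCP at [0.175, 0.652, 0.304] pointing down, gripper open.
Joint ranges: [-2.63, 2.63], [-0.94, 2.18], [0.31, 2.57], [-1.31, 4.45], [0, 2.66], [-2.55, 2.55]. Speed limits (rad/s): [2.57, 2.57, 3.14, 3.14, 3.14, 3.14].

INTERFACE

Orientations are given as a rotation vector (axis times angle).
In Python, from workcell import read_state, read_camera, calibration, finish_job, look_for, cut_out, tip_of, nose_length gives the robot as it stands.
- The arm moves only by the tool step_arm, never from a script. Its argument "targets" is a list of rows, each a list of 3 entries, a list of its own where there are three numbers: the turn, a rotation vector about the tool's x, y, z in rad, then the shift along the tool's x, y, z in mm, then the finger opening in mm, from 0 to 85.4. In form: [[[ax, ay, az], [x, y, z], grip], ...]. A call has 1 to 5 rows; each row shifts and turns the commanded pose from where the row before left it, along the tool's axes as they then stand; what a row does not reach is not made up. A row lasts 1/12 s, in which the tool goes at most 41.7 mm and 7.16 degrees, less where a joint would pass 70% of its speed; a pose out of reach is approached as far as the arm can. A call with a gripper value outside its range is refused whole. The fingers move at their own pace and stop on an object; "grip_force" is the grip in N (left out, the last holds). Time passes only in rows, so rows that do not move let the fingers close. It gives the time, the measured TCP pose, the force, the opening and the grip force at its end, in the units of the state.
- read_state(): the state, without advancing time (a new reading comes with each control period).
- read_camera(name): name is "scene" or "side" or "wrist"; returns the picture (384x512x3 uint8, red, green, blue); there is no depth.
- calibration(name): a dict with "camera_matrix" (3x3 intrinsics, pixels), "dist_coeffs" ([k1, k2, p1, p2, k3] as OpenCV has them; the pictures are not rectified), "R" (3x3) and "t" (3): a world point X has camera coordinates R X + t. Camera axes: x right, y down, z forward; pixel columns grow to the right and rows downward; lengths in m; the calibration is good to about 2 mm. A picture is of the moment at which its call begins: read the wrist's pose just before it. calibration takes no time and is no camera call; for the wrist camera it gives the pose at the moment of the call.
- finish_job(): hands the job in; it is judged then, once.
Trained networks look in the newest picture that a camera, given by its name, has taken for a name from the list of things; names that differ only in an ending like _2 or _b are one class to them, and where a whole thing is asked for, a point or a joint stands for the part that bears it (a point fixed in the world has none). Each returns a list of dicts, best first, with "score" (0 to 1); they miss things now and then, are a little off and sometimes report something else, mostly with a low value. They report only what shows in the picture. A call takes as long as a camera call.
- look_for(camera, query): "extent" ([left, top, right, bottom] in pixels, round what is visible of it).
- cut_out(camera, query): "region" (384x512 bool, what is visible of it) and "extent" ([left, top, right, bottom] in pixels, round what is visible of it).
- tip_of(camera, query): "at" ([row, column] in pixels: a listed point, or the origin of a listed thing).
The state is a dict: "time": time; "q": joint angles; "joint_vel": joint speeds; "joint_torque": joint torques, N m; "tool_pos": TCP position; "tcp_rot": TCP orientation; "wrist_force": force on the tool from outside, world axes, zero at the start; "torque": the same for the moment, N m; "width": opening from 0.0 (shut) to 1.0 (fully open); "grip_force": force on a finger pad.
Only numpy, scipy, OpenCV 4.12 (cv2) and the standard library are available. Lean on these libraries where they do the work, as an engineer would, in place of code of your own. Each camera call takes 0.05 s, during which the arm holds its last target. There are 200 camera calls.

TASK

Before glaze spraying, unlock and set the air valve: draw the yellow lock pin up out of its bore and park it upright in the open notch at the end of the same bracket, head resting on the bracket. Then take the black crank knob, turn the red wheel clockwise until the valve is closed against its stop, and back it off (counter-clockwise) by exactly two full turns. Finish while still gripping the knob, the wheel at rest, and leave everything else on the bench undisturbed.

Things in the scene. Friction and masses are not known exactly. Their poses are not given: they have to be found in the camera images.
- pin_head (a point): Lock pin: yellow round head 24 dia x 44 tall on a steel shank 10 dia x 40 long below it, about 0.1 kg, loose. Point: centre of the head, 22 above its underside, 92 above the table in bore or notch; z points up along the pin. Grip the head from above; closing the fingers along the x axis of notch keeps clear of the wheel.
- bore (a point): Centre of the bore's mouth (12 dia, 20 deep, right through) in the top of the steel lock bracket, where the pin stands at the start; bracket top is 70 above the table. 100 from the wheel's axis.
- notch (a point): Open parking slot at the bracket's far end, 14 wide, 33 long, right through the 20 thick bracket (38 free below). Point: on its centre line at the bracket's top (70 above table), 14 from the closed inner end, 56 beyond the bore. Axes: y from wheel axis through bore and notch out of the open end, x across, z up. Lower the shank in from above; parked, the head's underside rests on the bracket.
- wheel_axis (a point): Point on the wheel's fixed upright axis at the knob's mid height (112 above the table); axes as notch. The red three-spoked wheel is 112 dia, its top 85 above the table; a red locking arm sticks out under the knob to 108 from the axis and strikes the pin while that is in the bore.
- crank_knob (a point): Black upright round knob on the wheel's rim, 22 dia x 46 tall: its centre, 50 from the wheel's axis, 112 above the table (knob foot at 89). It spins freely on its own spindle, so a gripper pinching it from above can carry it round the circle without turning the wrist.
- wheel (a joint): Wheel angle, rad: 0 = closed against its stop, grows opening (counter-clockwise from above), 6.283 a turn, far stop at 19. At 0 the knob lies 0.6 rad clockwise (from above) of the y axis of wheel_axis; it starts at 2.0 to 5.2. Light friction, about 1 N at the knob; stays where left.
- glaze_jar: Bystander, leave alone: small glaze jar with blue lid, 56 dia x 70 tall. Origin at the centre of its underside.
- tile: Bystander, leave alone: glaze test tile lying flat, 60 x 45 x 8. Origin at the centre of its underside.
- spanner: Bystander, leave alone: steel spanner lying flat, 150 long. Origin at the centre of its underside.
- vase: Bystander, leave alone: clay vase on the banding wheel (a 200 dia turntable, 75 tall), 100 dia x 135 tall. Origin at the centre of its underside.
- brush_mug: Bystander, leave alone: blue mug with brushes, 80 dia x 85 tall (brushes up to 200). Origin at the centre of its underside.
- bowl: Bystander, leave alone: white bowl, 120 dia x 55 tall. Origin at the centre of its underside.
- glaze_bottle: Bystander, leave alone: white glaze bottle with red cap, 56 dia x 140 tall. Origin at the centre of its underside.

How it is judged:
On the way, in this order (a step that is already met when the one before it is completed fails the run):
1. the pin stands parked in the notch, let go (x of pin_head in the frame of notch between -0.006 and 0.006 m and y of pin_head in the frame of notch between -0.014 and 0.016 m and z of pin_head in the frame of notch between 0.018 and 0.026 m and angle between pin_head's own z axis and vertical below 0.12 rad and contact force between the fingers and pin below 0.2 N), for 0.2 s.
2. the wheel is closed against its stop (value of joint wheel below 0.1 rad), for 0.1 s.
3. the wheel is backed off two turns (value of joint wheel between 12.306 and 12.826 rad and contact force between the fingers and crank above 2 N), for 0.2 s.
At the end, for the whole second after the job is handed in: Wheel two turns (12.57 rad, within 0.26) from its closed stop, at rest (under 0.1 rad/s), fingers gripping the knob (over 2 N); pin untouched, upright (0.12 rad) in the notch, head on the bracket (4 mm), within 6 mm across and 14 mm inward to 16 mm outward of the notch point (all of step 1 and all of step 3 and velocity of joint wheel between -0.1 and 0.1 rad/s); the arm keeps its last pose, push and grip.
It fails at once if a bystander is moved by more than 30 mm (distance of any of glaze_jar, tile, spanner, vase, brush_mug, bowl, glaze_bottle from where it was at the start of the episode above 0.03 m).
It fails at once if a bystander is tipped by more than 0.4 rad (angle between any of glaze_jar, tile, spanner, vase, brush_mug, bowl, glaze_bottle's own z axis and vertical above 0.4 rad).
It also fails if it takes over 72 s, if anything falls off the work surface, if the arm or the gripper's body presses on something with over 40 N, if the wrist force passes 120 N, or if a joint passes its speed limit or range.

## Working session

There is one attempt and no reset: what is moved stays moved. The work goes in short steps, Python scripts to look and compute and a tool call to move; the robot and the scene stay as the last step left them, time stands still between calls to the robot, and variables do not carry over. Pictures are saved under pics/ and viewed, at most 10 in all, crops included, and the job is handed in when it is done.

Besides the shell and the picture viewer there is one more tool, called after "Call:" as name([rows], argument=value, ...), one row to a line, values as JSON. step_arm: Moves the arm, as the interface text tells. Its arguments: {"type":"object","properties":{"targets":{"type":"array","items":{"type":"array"}},"grip_force":{"type":"number"}},"required":["targets"]}

```bash
mkdir -p pics
cat > h.py <<'E'
import numpy as np, cv2
from workcell import *
def ray(cal,row,col):
    K=np.array(cal["camera_matrix"]);d=np.array(cal["dist_coeffs"]);R=np.array(cal["R"]);t=np.array(cal["t"])
    u=cv2.undistortPoints(np.array([[[col,row]]],float),K,d)[0,0]
    return -R.T@t, R.T@np.array([u[0],u[1],1.])
def at_z(cal,row,col,z):
    o,v=ray(cal,row,col); return o+v*(z-o[2])/v[2]
def tri(rays):
    A=0;b=0
    for o,v in rays:
        v=v/np.linalg.norm(v);P=np.eye(3)-np.outer(v,v);A=A+P;b=b+P@o
    return np.linalg.solve(A,b)
def proj(cal,X):
    return cv2.projectPoints(np.array(X,float).reshape(-1,1,3),cv2.Rodrigues(np.array(cal["R"]))[0],np.array(cal["t"],float),np.array(cal["camera_matrix"]),np.array(cal["dist_coeffs"]))[0][:,0]
Z=dict(pin_head=.092,bore=.07,notch=.07,wheel_axis=.112,crank_knob=.112)
E
python3 - <<'E'
from h import *
np.set_printoptions(precision=4,suppress=True)
s=read_state();print(s["time"],s["tool_pos"],s["tcp_rot"])
ims=[]
R={}
for c in("scene","side","wrist"):
    cal=calibration(c);im=read_camera(c);ims.append(im);cv2.imwrite(f"pics/{c}0.png",im[:,:,::-1])
    for n in Z:
        r=tip_of(c,n)
        if r: 
            print(c,n,round(r[0]["score"],2),r[0]["at"],at_z(cal,*r[0]["at"],Z[n])); R.setdefault(n,[]).append(ray(cal,*r[0]["at"]))
for n in R:
    if len(R[n])>1: print(n,tri(R[n]))
m=np.vstack([np.hstack(ims[:2]),np.hstack([ims[2],ims[2]*0])])
cv2.imwrite("pics/all0.png",cv2.resize(m,(800,600))[:,:,::-1])
E
```

```text
0.0 [0.1752 0.6513 0.3026] [-0.4115 -3.1141  0.0035]
scene pin_head 0.64 [167.7, 264.1] [0.4964 0.0745 0.092 ]
scene bore 0.85 [177.2, 263.7] [0.5116 0.0556 0.07  ]
scene notch 0.63 [164.6, 265.3] [0.4666 0.1149 0.07  ]
scene crank_knob 0.63 [191.1, 244.1] [ 0.5512 -0.079   0.112 ]
side pin_head 0.52 [249.5, 366.6] [ 0.5802 -0.4519  0.092 ]
side bore 0.74 [181.4, 233.8] [0.5173 0.0828 0.07  ]
side notch 0.94 [185.1, 221.7] [0.4738 0.1024 0.07  ]
side wheel_axis 0.76 [179.9, 261.3] [ 0.5632 -0.0149  0.112 ]
side crank_knob 0.66 [189.7, 270.7] [ 0.5508 -0.0714  0.112 ]
pin_head [ 0.6257 -0.3122  0.226 ]
bore [0.5097 0.0677 0.0728]
notch [0.4731 0.1036 0.075 ]
crank_knob [ 0.5496 -0.0745  0.1114]
```

View pics/all0.png

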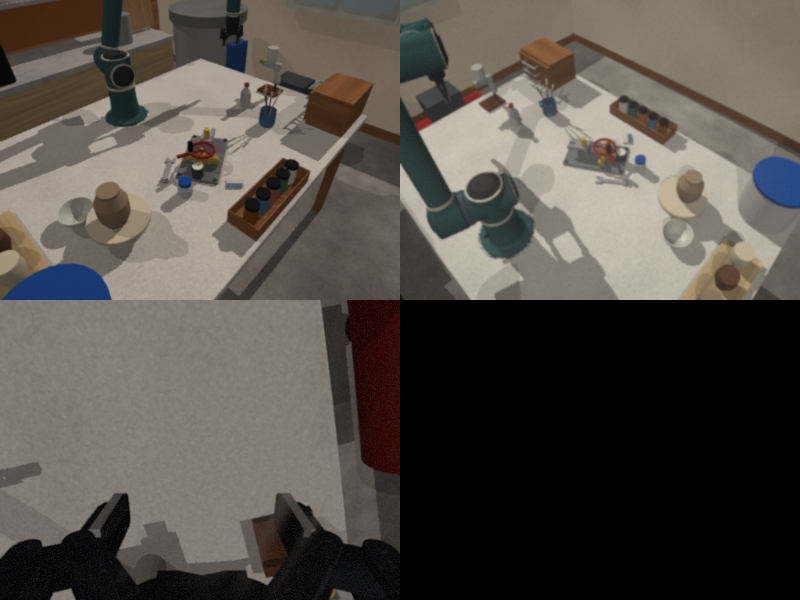

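The scene shows the bracket and wheel near the middle of the bench, with the pin's yellow head around (207,132) and the jar and tile nearby. The wrist camera sees only bare table, so I'll bring it over the bracket.

```bash
cat >> h.py <<'E'
from scipy.spatial.transform import Rotation as Ro
def delta(target,yaw_deg=None):
    "tool-frame shift mm to target TCP, and z-turn (deg) to put tool y at yaw, tilt residue"
    s=read_state();R=Ro.from_rotvec(s["tcp_rot"]);
    d=R.inv().apply(np.array(target)-s["tool_pos"])*1000
    y=R.as_matrix()[:,1];cur=np.degrees(np.arctan2(y[1],y[0]))
    print("shift",d.round(1),"yaw",round(cur,2),"turn about tool z deg",None if yaw_deg is None else round(((cur-yaw_deg+90)%180)-90,2),"t",s["time"])
E
python3 - <<'E'
from h import *
np.set_printoptions(precision=4,suppress=True)
s=read_state();c=calibration("wrist");R=Ro.from_rotvec(s["tcp_rot"])
C=-np.array(c["R"]).T@c["t"]
print("cam in tool",R.inv().apply(C-s["tool_pos"]),"fwd in tool",R.inv().apply(np.array(c["R"])[2]),"right",R.inv().apply(np.array(c["R"])[0]))
print(R.as_matrix())
delta([.51,.08,.34],45)
for n in ["glaze_jar","tile","spanner","vase","brush_mug","bowl","glaze_bottle"]:
    r=tip_of("scene",n)
    if r:print(n,round(r[0]["score"],2),at_z(calibration("scene"),*r[0]["at"],0.075 if n=="vase" else 0))
E
```

```text
cam in tool [ 0.077   0.0005 -0.069 ] fwd in tool [-0.3001 -0.0002  0.9539] right [0.0012 1.     0.0005]
[[-0.9657  0.2598  0.    ]
 [ 0.2598  0.9657  0.0001]
 [-0.      0.0001 -1.    ]]
shift [-471.7 -465.3  -36.1] yaw 74.94 turn about tool z deg 29.94 t 0.9
glaze_jar 0.76 [ 0.6211 -0.1891  0.    ]
tile 0.59 [ 0.7354 -0.0325  0.    ]
spanner 0.54 [ 0.4851 -0.1534  0.    ]
vase 0.69 [ 0.5915 -0.4509  0.075 ]
brush_mug 0.69 [0.581  0.4283 0.    ]
bowl 0.63 [ 0.427  -0.5193  0.    ]
glaze_bottle 0.92 [0.4428 0.4486 0.    ]
```

Call:
step_arm([
  [[0,0,0],[0,0,-37],85],
  [[0,0,0],[-29,-29,0],85],
  [[0,0,0],[-29,-29,0],85],
  [[0,0,0],[-29,-29,0],85],
  [[0,0,0],[-29,-29,0],85],
])

```text
time: 1.67
tool_pos: [0.2576, 0.5084, 0.3412]
tcp_rot: [0.41, 3.114, 0.001]
wrist_force: [1.9, -0.3, -0.1]
width: 0.998
grip_force: 0.0
```

Call:
step_arm([
  [[0,0,0],[-29,-29,0],85],
  [[0,0,0],[-29,-29,0],85],
  [[0,0,0],[-29,-29,0],85],
  [[0,0,0],[-29,-29,0],85],
  [[0,0,0],[-29,-29,0],85],
])

```text
time: 2.08
tool_pos: [0.3601, 0.3302, 0.3412]
tcp_rot: [0.411, 3.114, 0.001]
wrist_force: [1.3, 0.0, 0.7]
width: 0.998
grip_force: 0.0
```

Call:
step_arm([
  [[0,0,0],[-29,-29,0],85],
  [[0,0,0],[-29,-29,0],85],
  [[0,0,0],[-29,-29,0],85],
  [[0,0,0],[-29,-29,0],85],
  [[0,0,0],[-29,-29,0],85],
])

```text
time: 2.5
tool_pos: [0.4625, 0.1523, 0.3414]
tcp_rot: [0.411, 3.113, 0.001]
wrist_force: [0.8, 0.8, -0.2]
width: 1.0
grip_force: 0.0
```

Call:
step_arm([
  [[0,0,0.105],[-29,-29,0],85],
  [[0,0,0.105],[-29,-29,0],85],
  [[0,0,0.105],[-8,-8,0],85],
  [[0,0,0.105],[0,0,0],85],
  [[0,0,0.105],[0,0,0],85],
])

```text
time: 2.92
tool_pos: [0.503, 0.0689, 0.3409]
tcp_rot: [-1.218, -2.896, -0.0]
wrist_force: [0.4, -0.0, -0.1]
width: 0.998
grip_force: 0.0
```

```bash
cat > look.py <<'E'
import sys
from h import *
np.set_printoptions(precision=4,suppress=True)
s=read_state();print(s["time"],s["tool_pos"])
c=calibration("wrist");im=read_camera("wrist")
cv2.imwrite(f"pics/{sys.argv[1]}.png",im[:,:,::-1])
for n in Z:
    for r in tip_of("wrist",n)[:2]: print(n,round(r["score"],2),r["at"],at_z(c,*r["at"],Z[n]))
E
python3 look.py w1
```

```text
2.9167 [0.503  0.0689 0.3409]
pin_head 0.71 [170.6, 257.5] [0.5043 0.0666 0.092 ]
bore 0.63 [169.9, 257.7] [0.5078 0.0633 0.07  ]
notch 0.69 [118.2, 274.1] [0.4811 0.1149 0.07  ]
wheel_axis 0.83 [267.1, 233.8] [ 0.5566 -0.0225  0.112 ]
crank_knob 0.63 [280.2, 190.3] [ 0.5342 -0.0672  0.112 ]
```

View pics/w1.png

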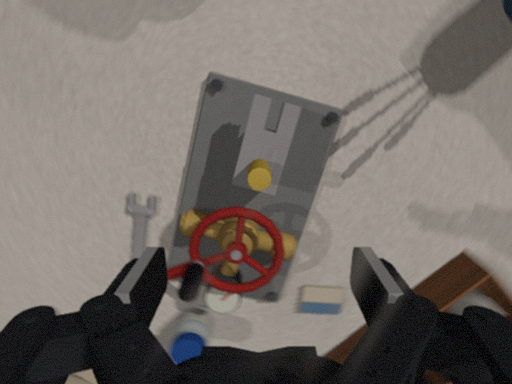

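The wrist view shows the pin head at about (259,172) and the slot from (270,130) to (284,104). The wheel hub is at (236,255) and the knob at (190,282). The measured distances agree: bore to axis 101 mm, notch to axis 157 mm. Next I'll turn to align with the bracket, lower over the pin and look closer.

Call:
step_arm([
  [[0,0,0.09],[0,0,33],60],
  [[0,0,0.09],[0,0,33],60],
  [[0,0,0.09],[0,0,34],60],
  [[0,0,0],[0,0,0],60],
])

```text
time: 3.55
tool_pos: [0.4978, 0.0705, 0.2338]
tcp_rot: [-1.58, -2.703, 0.012]
wrist_force: [-1.3, -0.1, -0.7]
width: 0.703
grip_force: 0.0
```

```bash
python3 look.py w2; python3 -c "
from h import *
delta([.5075,.0653,.146],28.9)"
```

```text
3.55 [0.4978 0.0705 0.2338]
pin_head 0.64 [213.3, 268.9] [0.506  0.0682 0.092 ]
bore 0.93 [208.0, 268.2] [0.508  0.0645 0.07  ]
wheel_axis 0.6 [351.1, 268.9] [ 0.5572 -0.0209  0.112 ]
shift [-6.2 -0.3 97.8] yaw 29.49 turn about tool z deg 0.59 t 3.85
```

View pics/w2.png

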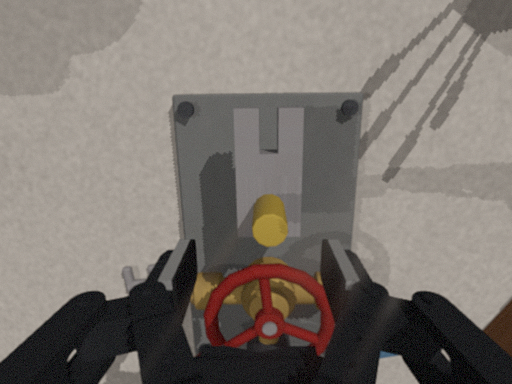

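Run:
```python
from h import *
np.set_printoptions(precision=4,suppress=True)
for k in range(2):
    s=read_state();c=calibration("wrist");im=read_camera("wrist");print(s["time"],s["tool_pos"],s["tcp_rot"],np.array(s["joint_vel"]).round(3))
cv2.imwrite("pics/w3.png",im[:,:,::-1])
for n in("pin_head","bore","wheel_axis","notch","crank_knob"):
    for r in tip_of("wrist",n)[:1]: print(n,round(r["score"],2),r["at"],at_z(c,*r["at"],Z[n]))
g=cv2.cvtColor(im,cv2.COLOR_RGB2GRAY).astype(int)
for r in(105,115,125,135,145): print(r,g[r,225:312:1][30:60])
print(g[90:160,269])
print(at_z(c,151.5,269,.07),at_z(c,110,269,.07))
b=cv2.inRange(cv2.cvtColor(im,cv2.COLOR_RGB2HSV),(20,150,90),(32,255,255));b[250:]=0
ys,xs=np.nonzero(b);print("yellow",xs.min(),xs.max(),ys.min(),ys.max(),xs.mean())
```

```text
3.85 [0.5043 0.0708 0.2438] [1.5808 2.7102 0.0045] [-0.002 -0.002  0.003 -0.001 -0.002  0.009]
3.9 [0.5041 0.0707 0.2436] [1.5815 2.71   0.0042] [-0.002  0.002  0.011  0.002 -0.004  0.006]
pin_head 0.93 [204.9, 258.5] [0.507  0.0674 0.092 ]
bore 0.64 [197.7, 255.6] [0.5061 0.0645 0.07  ]
wheel_axis 0.87 [337.5, 257.4] [ 0.5567 -0.0221  0.112 ]
notch 0.58 [126.9, 258.0] [0.4801 0.1143 0.07  ]
105 [ 98 103 104 101 100 106 105  98 101 103  96  94 121 130 126 130 126 124
 127 125 125 125 126 127 127 125 126 123 128 126]
115 [102 101 103 105 102 100 103 102 100 102  90  95 125 128 127 129 127 121
 128 123 128 125 127 124 130 127 126 123 128 129]
125 [102 101 102 103  99  99 102 101 106 101  92  97 122 130 126 125 129 126
 128 126 124 130 123 130 128 127 126 127 126 125]
135 [100 103  96  99 100  99  98  99 101 104  95  93 120 128 127 125 124 127
 129 127 129 126 124 129 123 127 126 128 124 130]
145 [106 102 107 107 106 102  98 102  94  75  67  93 121 131 130 128 126 130
 129 124 127 125 126 127 127 125 125 123 126 130]
[108  99 101 103 103 107 104 102 105 102 104 114 127 128 129 126 127 129
 122 126 130 126 128 125 128 127 128 123 127 131 127 130 130 126 126 126
 128 128 126 127 127 126 128 128 128 127 127 130 128 127 128 128 126 129
 130 130 127 126 124 124 123 128 120 123 122 125 122 124 128 127]
[0.4966 0.1022 0.07  ] [0.4811 0.1291 0.07  ]
yellow 242 274 186 249 258.0983606557377
```

The two looks agree. The slot and the pin both sit at column 258, so the tool is lined up with the bracket. Now I'll descend and grip.

Call:
step_arm([
  [[0,0,0],[-6,0,34],60],
  [[0,0,0],[0,0,34],60],
  [[0,0,0],[0,0,26],60],
  [[0,0,0],[0,0,0],60],
  [[0,0,0],[0,0,0],60],
])

```text
time: 4.62
tool_pos: [0.5041, 0.0651, 0.1455]
tcp_rot: [-1.583, -2.709, 0.004]
wrist_force: [-0.1, 0.2, -0.3]
width: 0.699
grip_force: 0.0
```

Call:
step_arm([
  [[0,0,0],[0,0,0],10],
  [[0,0,0],[0,0,0],10],
  [[0,0,0],[0,0,0],10],
  [[0,0,0],[0,0,0],10],
  [[0,0,0],[0,0,0],10],
], grip_force=40)

```text
time: 5.03
tool_pos: [0.5072, 0.0654, 0.1493]
tcp_rot: [1.583, 2.709, 0.004]
wrist_force: [-0.6, -0.2, 6.4]
width: 0.271
grip_force: 39.0
```

Call:
step_arm([
  [[0,0,0],[0,0,-10],10],
  [[0,0,0],[0,0,-20],10],
  [[0,0,0],[0,0,-20],10],
  [[0,0,0],[0,0,0],10],
  [[0,0,0],[0,0,0],10],
])

```text
time: 5.45
tool_pos: [0.5063, 0.0653, 0.1986]
tcp_rot: [1.584, 2.71, 0.003]
wrist_force: [-0.7, 0.4, -1.2]
width: 0.272
grip_force: 40.5
```

Run:
```python
from h import *
np.set_printoptions(precision=4,suppress=True)
import time
s=read_state();c=calibration("wrist");im=read_camera("wrist");print(s["time"],s["tool_pos"],s["wrist_force"],s["width"],s["grip_force"])
cv2.imwrite("pics/w4.png",im[:,:,::-1])
for n in("pin_head","bore","notch"):
    for r in tip_of("wrist",n)[:1]: print(n,round(r["score"],2),r["at"],at_z(c,*r["at"],Z[n]))
delta([.4801,.1143,.199],29.4)
```

```text
5.45 [0.5063 0.0653 0.1986] [-0.7     0.4276 -1.2318] 0.2723977842534615 40.4996520280838
pin_head 0.87 [267.4, 257.4] [0.5206 0.0399 0.092 ]
bore 0.94 [213.2, 258.7] [0.5078 0.0643 0.07  ]
notch 0.67 [128.9, 259.9] [0.4812 0.1129 0.07  ]
shift [54.7  3.1 -3.6] yaw 29.39 turn about tool z deg -0.01 t 5.65
```

View pics/w4.png

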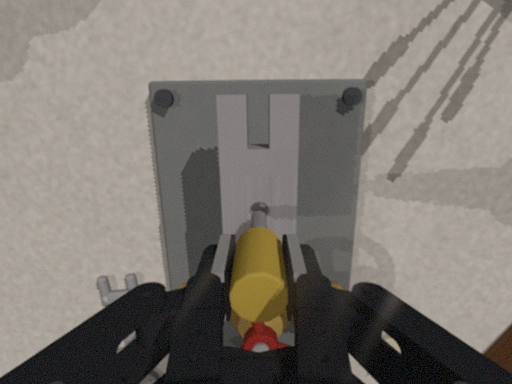

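The pin is out of the bore and gripped upright, with its shank tip at (260,205). The slot is centred on about column 259, so I'll move 56 mm straight along tool x.

Call:
step_arm([
  [[0,0,0],[28,0,0],10],
  [[0,0,0],[28,0,0],10],
  [[0,0,0],[0,0,0],10],
  [[0,0,0],[0,0,0],10],
  [[0,0,0],[0,0,0],10],
])

```text
time: 6.07
tool_pos: [0.4776, 0.1139, 0.1961]
tcp_rot: [-1.584, -2.712, 0.002]
wrist_force: [-0.0, -0.6, -1.4]
width: 0.268
grip_force: 40.5
```

Run:
```python
from h import *
np.set_printoptions(precision=4,suppress=True)
for k in range(4):
    s=read_state();c=calibration("wrist");im=read_camera("wrist");print(s["time"],s["tool_pos"],s["wrist_force"])
delta([.4801,.1143,.199],29.4)
cv2.imwrite("pics/w5.png",cv2.resize(im[120:320,156:356],(600,600),interpolation=cv2.INTER_NEAREST)[:,:,::-1])
```

```text
6.0667 [0.4776 0.1139 0.1961] [-0.0181 -0.5532 -1.4489]
6.1167 [0.4779 0.1137 0.1963] [ 0.6692  0.5379 -0.6992]
6.1667 [0.4782 0.1135 0.1965] [-0.0377  0.5117 -0.5559]
6.2167 [0.4783 0.1135 0.1966] [-0.6132  0.7095 -0.8483]
shift [-0.2  2.  -2.3] yaw 29.34 turn about tool z deg -0.06 t 6.2667
```

View pics/w5.png

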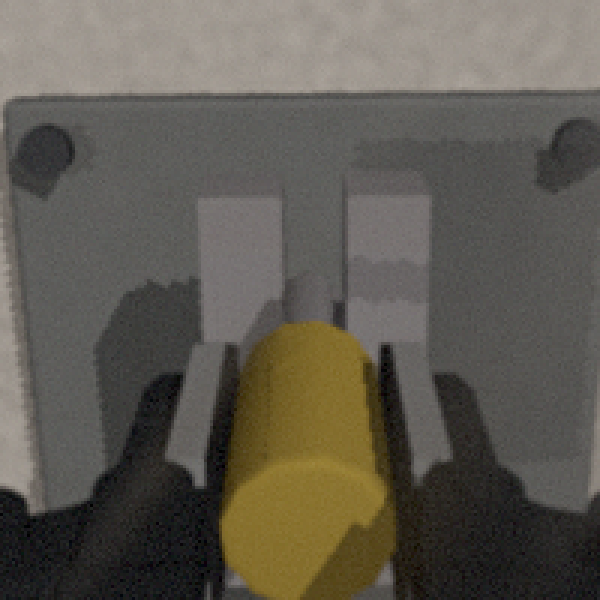

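The picture shows the shank about 1.7 mm left of the slot centre (shank 307, slot 284–345 in the crop). I'll correct by +1.8 mm in y and lower slowly.

Call:
step_arm([
  [[0,0,0],[0,1.8,0],10],
  [[0,0,0],[0,0,0],10],
  [[0,0,0],[0,0,7],10],
  [[0,0,0],[0,0,7],10],
  [[0,0,0],[0,0,0],10],
])

```text
time: 6.68
tool_pos: [0.4783, 0.1146, 0.1808]
tcp_rot: [-1.584, -2.71, 0.003]
wrist_force: [0.0, 0.3, -0.6]
width: 0.271
grip_force: 40.5
```

Call:
step_arm([
  [[0,0,0],[0,0,8],10],
  [[0,0,0],[0,0,8],10],
  [[0,0,0],[0,0,8],10],
  [[0,0,0],[0,0,6],10],
  [[0,0,0],[0,0,0],10],
])

```text
time: 7.1
tool_pos: [0.4782, 0.1147, 0.1508]
tcp_rot: [-1.584, -2.71, 0.004]
wrist_force: [-0.4, 0.1, -0.4]
width: 0.273
grip_force: 40.5
```

Run:
```python
from h import *
np.set_printoptions(precision=4,suppress=True)
for k in range(3):
    s=read_state();im=read_camera("wrist");print(s["time"],s["tool_pos"],s["wrist_force"],s["grip_force"])
cv2.imwrite("pics/w6.png",cv2.resize(im[120:320,156:356],(600,600),interpolation=cv2.INTER_NEAREST)[:,:,::-1])
```

```text
7.1 [0.4782 0.1147 0.1508] [-0.4337  0.1419 -0.4357] 40.4793781042099
7.15 [0.4787 0.1148 0.1516] [-0.4968  0.2448  0.0566] 40.47895431518555
7.2 [0.4792 0.1149 0.1523] [-0.5002  0.0296 -0.4436] 40.47930121421814
```

Call:
step_arm([
  [[0,0,0],[0,0,1.5],10],
  [[0,0,0],[0,0,1],10],
  [[0,0,0],[0,0,0],10],
  [[0,0,0],[0,0,0],10],
])

```text
time: 7.58
tool_pos: [0.4797, 0.115, 0.1506]
tcp_rot: [1.585, 2.712, 0.0]
wrist_force: [-0.2, 0.0, -1.5]
width: 0.269
grip_force: 40.5
```

Run:
```python
from h import *
np.set_printoptions(precision=4,suppress=True)
for k in range(3):
    s=read_state();im=read_camera("wrist");print(s["time"],s["tool_pos"],s["wrist_force"],s["grip_force"])
cv2.imwrite("pics/w6.png",cv2.resize(im[120:320,156:356],(600,600),interpolation=cv2.INTER_NEAREST)[:,:,::-1])
```

```text
7.5833 [0.4797 0.115  0.1506] [-0.1596  0.0293 -1.5154] 40.47968029975891
7.6333 [0.4797 0.115  0.1506] [-0.5469  0.26   -0.8132] 40.479851961135864
7.6833 [0.4797 0.115  0.1506] [-0.2977 -0.6621 -0.8641] 40.47970533370972
```

View pics/w6.png

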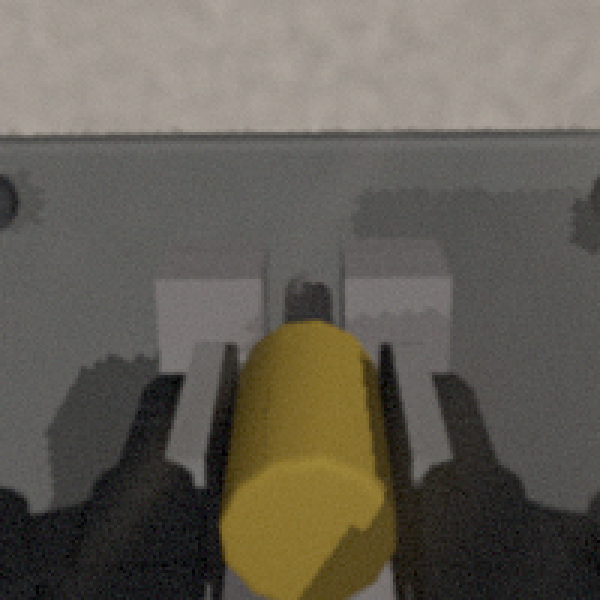

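The shank (285–330) stands well inside the slot (265–343). I'll lower until the head touches, then let go.

Call:
step_arm([
  [[0,0,0],[0,0,1],10],
  [[0,0,0],[0,0,0.5],10],
  [[0,0,0],[0,0,0],10],
  [[0,0,0],[0,0,0],10],
])

```text
time: 8.07
tool_pos: [0.4798, 0.115, 0.1493]
tcp_rot: [1.585, 2.712, 0.0]
wrist_force: [-1.2, -0.2, 3.2]
width: 0.269
grip_force: 40.8
```

Call:
step_arm([
  [[0,0,0],[0,0,0],30],
  [[0,0,0],[0,0,0],35],
  [[0,0,0],[0,0,0],45],
  [[0,0,0],[0,0,0],60],
  [[0,0,0],[0,0,0],60],
])

```text
time: 8.48
tool_pos: [0.4795, 0.1149, 0.1487]
tcp_rot: [-1.585, -2.712, 0.0]
wrist_force: [-0.3, 0.6, -0.2]
width: 0.7
grip_force: 0.0
```

Call:
step_arm([
  [[0,0,0],[0,0,-20],60],
  [[0,0,0],[0,0,-35],60],
  [[0,0,0],[0,0,-35],60],
  [[0,0,0],[-30,0,-10],60],
  [[0,0,0],[0,0,0],60],
])

```text
time: 8.9
tool_pos: [0.4984, 0.0871, 0.2538]
tcp_rot: [1.581, 2.704, 0.007]
wrist_force: [-0.1, -0.3, 0.6]
width: 0.705
grip_force: 0.0
```

```bash
python3 - <<'E'
from h import *
import time
for k in range(3): im=read_camera("wrist")
E
python3 look.py w7
```

```text
9.05 [0.4939 0.0887 0.2484]
pin_head 0.78 [157.6, 259.4] [0.4797 0.1155 0.092 ]
bore 0.83 [218.4, 260.9] [0.5084 0.0672 0.07  ]
notch 0.97 [154.4, 260.5] [0.4814 0.1142 0.07  ]
wheel_axis 0.58 [352.4, 254.7] [ 0.553  -0.0221  0.112 ]
wheel_axis 0.57 [153.0, 259.4] [0.4761 0.1217 0.112 ]
```

View pics/w7.png

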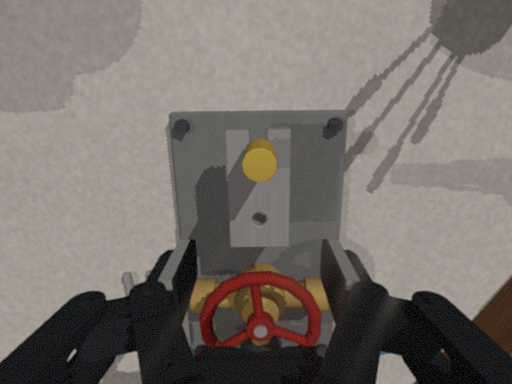

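The pin stands upright in the notch, head at (259,160), and the bore at (260,218) is empty. Next I'll go above the knob, which I estimate at (0.534,-0.067).

Call:
step_arm([
  [[0,0,0],[-38,-10,-2],60],
  [[0,0,0],[-38,-10,0],60],
  [[0,0,0],[-38,-11,0],60],
  [[0,0,0],[-38,-11,0],60],
  [[0,0,0],[0,0,0],60],
])

```text
time: 9.77
tool_pos: [0.5336, -0.0696, 0.2509]
tcp_rot: [1.589, 2.707, -0.004]
wrist_force: [0.6, 0.5, 0.2]
width: 0.7
grip_force: 0.0
```

```bash
python3 - <<'E'
from h import *
for k in range(4): im=read_camera("wrist")
E
python3 look.py w8;  python3 -c "
from h import *
delta([.534,-.067,.17],29.4)"
```

```text
9.9667 [ 0.5318 -0.0635  0.2503]
bore 0.64 [22.0, 316.5] [0.5071 0.0639 0.07  ]
wheel_axis 0.96 [172.4, 322.3] [ 0.5573 -0.0214  0.112 ]
crank_knob 0.73 [210.4, 260.8] [ 0.5349 -0.0653  0.112 ]
shift [-4.2 -0.3 80.9] yaw 29.49 turn about tool z deg 0.09 t 10.2667
```

View pics/w8.png

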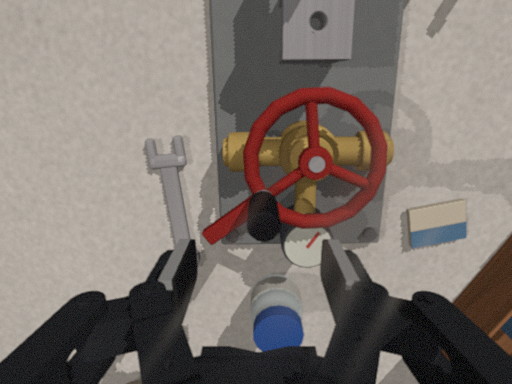

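The knob is at (262,213), the hub at (317,163), and the locking arm points lower left. That puts the knob 49 mm from the axis, at a wheel angle of about 2.76 rad. I'll descend and grip.

Call:
step_arm([
  [[0,0,0],[-3.5,0.5,30],60],
  [[0,0,0],[0,0,30],60],
  [[0,0,0],[0,0,21],60],
  [[0,0,0],[0,0,0],60],
  [[0,0,0],[0,0,0],60],
])

```text
time: 10.68
tool_pos: [0.5334, -0.0664, 0.1688]
tcp_rot: [-1.583, -2.71, 0.002]
wrist_force: [-0.0, 0.5, 1.0]
width: 0.705
grip_force: 0.0
```

Call:
step_arm([
  [[0,0,0],[0,0,0],40],
  [[0,0,0],[0,0,0],8],
  [[0,0,0],[0,0,0],8],
  [[0,0,0],[0,0,0],8],
  [[0,0,0],[0,0,0],8],
], grip_force=40)

```text
time: 11.1
tool_pos: [0.5362, -0.067, 0.1722]
tcp_rot: [1.583, 2.709, 0.003]
wrist_force: [1.2, 1.7, 5.4]
width: 0.248
grip_force: 39.2
```

Run:
```python
from h import *
np.set_printoptions(precision=4,suppress=True)
for k in range(3):
    read_camera("wrist");s=read_state();print(s["time"],s["tool_pos"],s["tcp_rot"],s["wrist_force"],s["width"],s["grip_force"])
```

```text
11.15 [ 0.5362 -0.067   0.1722] [1.5834 2.7087 0.0035] [1.1863 1.6445 7.4059] 0.24416487253290642 39.15190637111664
11.2 [ 0.5362 -0.067   0.1722] [1.5834 2.7088 0.0034] [0.7661 3.1058 6.6018] 0.24404532834701004 39.15363371372223
11.25 [ 0.5362 -0.067   0.1722] [1.5833 2.7088 0.0034] [0.3479 1.1305 7.6004] 0.24434571453394244 39.154266715049744
```

Run:
```python
import numpy as np
def rows(bs):
    b=np.radians(bs);P=np.round(50*np.c_[np.cos(b),-np.sin(b)],1);return np.diff(P,axis=0).round(1).tolist()
print("CW",rows(np.linspace(123.6,-34.4,12)))
print("CCW",rows(-34.4+15*np.arange(25)))
```

```text
CW [[11.2, -5.6], [12.3, -2.6], [12.4, 0.5], [12.0, 3.6], [10.7, 6.4], [8.8, 8.9], [6.3, 10.8], [3.4, 12.0], [0.4, 12.5], [-2.8, 12.2], [-5.7, 11.1]]
CCW [[5.9, -11.6], [2.7, -12.8], [-0.8, -13.0], [-4.0, -12.4], [-7.1, -10.9], [-9.8, -8.8], [-11.6, -5.9], [-12.8, -2.7], [-13.0, 0.8], [-12.4, 4.0], [-10.9, 7.1], [-8.8, 9.8], [-5.9, 11.6], [-2.7, 12.8], [0.8, 13.0], [4.0, 12.4], [7.1, 10.9], [9.8, 8.8], [11.6, 5.9], [12.8, 2.7], [13.0, -0.8], [12.4, -4.0], [10.9, -7.1], [8.8, -9.8]]
```

Call:
step_arm([
  [[0,0,0],[11.2,-5.6,0],8],
  [[0,0,0],[12.3,-2.6,0],8],
  [[0,0,0],[12.4,0.5,0],8],
  [[0,0,0],[0,0,0],8],
])

```text
time: 11.58
tool_pos: [0.5105, -0.0386, 0.1721]
tcp_rot: [1.583, 2.71, 0.003]
wrist_force: [-1.1, 0.5, 8.8]
width: 0.245
grip_force: 41.4
```

The knob follows the circle to within a millimetre, so I'll continue to the stop.

Call:
step_arm([
  [[0,0,0],[12,3.6,0],8],
  [[0,0,0],[10.7,6.4,0],8],
  [[0,0,0],[8.8,8.9,0],8],
  [[0,0,0],[6.3,10.8,0],8],
  [[0,0,0],[3.4,12,0],8],
])

```text
time: 12.0
tool_pos: [0.5264, 0.0174, 0.1722]
tcp_rot: [1.584, 2.711, 0.001]
wrist_force: [-1.7, -1.7, 9.1]
width: 0.244
grip_force: 41.5
```

Call:
step_arm([
  [[0,0,0],[0.4,12.5,0],8],
  [[0,0,0],[-2.8,12.2,0],8],
  [[0,0,0],[0,0,0],8],
  [[0,0,0],[0,0,0],8],
])

```text
time: 12.33
tool_pos: [0.5508, 0.0277, 0.1721]
tcp_rot: [1.583, 2.71, 0.005]
wrist_force: [0.3, 2.9, 9.2]
width: 0.246
grip_force: 41.3
```

Call:
step_arm([
  [[0,0,0],[-2.8,5.5,0],8],
  [[0,0,0],[-2.9,5.6,0],8],
  [[0,0,0],[0,0,0],8],
  [[0,0,0],[0,0,0],8],
  [[0,0,0],[0,0,0],8],
])

```text
time: 12.75
tool_pos: [0.5616, 0.028, 0.1721]
tcp_rot: [1.585, 2.712, 0.003]
wrist_force: [-2.9, 3.5, 11.6]
width: 0.243
grip_force: 41.8
```

Call:
step_arm([
  [[0,0,0],[-1.5,2.1,0],8],
  [[0,0,0],[-1.5,2,0],8],
  [[0,0,0],[0,0,0],8],
  [[0,0,0],[0,0,0],8],
  [[0,0,0],[0,0,0],8],
])

```text
time: 13.17
tool_pos: [0.5626, 0.0279, 0.1719]
tcp_rot: [-1.581, -2.705, 0.004]
wrist_force: [-17.4, 4.9, 22.9]
width: 0.244
grip_force: 43.0
```

The stop holds: 17 N, with only 1 mm of the 5 mm commanded. Now I'll undo the push and wind two turns counter-clockwise.

Call:
step_arm([
  [[0,0,0],[3,-4.1,0],8],
  [[0,0,0],[5.9,-11.6,0],8],
  [[0,0,0],[2.7,-12.8,0],8],
  [[0,0,0],[-0.8,-13,0],8],
  [[0,0,0],[-4,-12.4,0],8],
])

```text
time: 13.58
tool_pos: [0.5166, 0.007, 0.1722]
tcp_rot: [1.583, 2.71, 0.005]
wrist_force: [2.0, 1.5, 7.9]
width: 0.244
grip_force: 41.5
```

Call:
step_arm([
  [[0,0,0],[-7.1,-10.9,0],8],
  [[0,0,0],[-9.8,-8.8,0],8],
  [[0,0,0],[-11.6,-5.9,0],8],
  [[0,0,0],[-12.8,-2.7,0],8],
  [[0,0,0],[-13,0.8,0],8],
])

```text
time: 14.0
tool_pos: [0.5197, -0.0548, 0.1722]
tcp_rot: [1.584, 2.709, 0.004]
wrist_force: [3.4, 5.6, 7.4]
width: 0.247
grip_force: 41.3
```

Call:
step_arm([
  [[0,0,0],[-12.4,4,0],8],
  [[0,0,0],[-10.9,7.1,0],8],
  [[0,0,0],[-8.8,9.8,0],8],
  [[0,0,0],[-5.9,11.6,0],8],
  [[0,0,0],[-2.7,12.8,0],8],
])

```text
time: 14.42
tool_pos: [0.5788, -0.0675, 0.1721]
tcp_rot: [-1.587, -2.711, -0.003]
wrist_force: [-4.9, 6.0, 13.1]
width: 0.246
grip_force: 41.9
```

Call:
step_arm([
  [[0,0,0],[0.8,13,0],8],
  [[0,0,0],[4,12.4,0],8],
  [[0,0,0],[7.1,10.9,0],8],
  [[0,0,0],[9.8,8.8,0],8],
  [[0,0,0],[11.6,5.9,0],8],
])

```text
time: 14.83
tool_pos: [0.6072, -0.0141, 0.1721]
tcp_rot: [1.584, 2.71, -0.001]
wrist_force: [-3.6, -1.7, 11.3]
width: 0.242
grip_force: 41.8
```

Call:
step_arm([
  [[0,0,0],[12.8,2.7,0],8],
  [[0,0,0],[13,-0.8,0],8],
  [[0,0,0],[12.4,-4,0],8],
  [[0,0,0],[10.9,-7.1,0],8],
  [[0,0,0],[8.8,-9.8,0],8],
])

```text
time: 15.25
tool_pos: [0.5629, 0.028, 0.1722]
tcp_rot: [1.582, 2.709, 0.005]
wrist_force: [2.1, -1.0, 7.8]
width: 0.248
grip_force: 41.5
```

Call:
step_arm([
  [[0,0,0],[0,0,0],8],
  [[0,0,0],[0,0,0],8],
  [[0,0,0],[0,0,0],8],
])

```text
time: 15.5
tool_pos: [0.5618, 0.028, 0.1722]
tcp_rot: [1.584, 2.711, 0.004]
wrist_force: [-0.9, 3.1, 9.7]
width: 0.247
grip_force: 41.7
```

One full turn is done and the position repeats. Now the second.

Call:
step_arm([
  [[0,0,0],[5.9,-11.6,0],8],
  [[0,0,0],[2.7,-12.8,0],8],
  [[0,0,0],[-0.8,-13,0],8],
  [[0,0,0],[-4,-12.4,0],8],
])

```text
time: 15.83
tool_pos: [0.5166, 0.007, 0.1721]
tcp_rot: [1.583, 2.71, 0.005]
wrist_force: [2.3, 1.2, 7.5]
width: 0.243
grip_force: 41.5
```

Call:
step_arm([
  [[0,0,0],[-7.1,-10.9,0],8],
  [[0,0,0],[-9.8,-8.8,0],8],
  [[0,0,0],[-11.6,-5.9,0],8],
  [[0,0,0],[-12.8,-2.7,0],8],
  [[0,0,0],[-13,0.8,0],8],
])

```text
time: 16.25
tool_pos: [0.5197, -0.0548, 0.1722]
tcp_rot: [1.585, 2.709, 0.004]
wrist_force: [3.6, 5.3, 6.3]
width: 0.245
grip_force: 41.4
```

Call:
step_arm([
  [[0,0,0],[-12.4,4,0],8],
  [[0,0,0],[-10.9,7.1,0],8],
  [[0,0,0],[-8.8,9.8,0],8],
  [[0,0,0],[-5.9,11.6,0],8],
  [[0,0,0],[-2.7,12.8,0],8],
])

```text
time: 16.67
tool_pos: [0.5787, -0.0674, 0.172]
tcp_rot: [-1.587, -2.711, -0.003]
wrist_force: [-5.6, 5.9, 13.0]
width: 0.245
grip_force: 42.0
```

Call:
step_arm([
  [[0,0,0],[0.8,13,0],8],
  [[0,0,0],[4,12.4,0],8],
  [[0,0,0],[7.1,10.9,0],8],
  [[0,0,0],[9.8,8.8,0],8],
  [[0,0,0],[11.6,5.9,0],8],
])

```text
time: 17.08
tool_pos: [0.6072, -0.0141, 0.1721]
tcp_rot: [1.584, 2.71, -0.001]
wrist_force: [-3.8, -2.6, 11.7]
width: 0.244
grip_force: 41.8
```

Call:
step_arm([
  [[0,0,0],[12.8,2.7,0],8],
  [[0,0,0],[13,-0.8,0],8],
  [[0,0,0],[12.4,-4,0],8],
  [[0,0,0],[10.9,-7.1,0],8],
  [[0,0,0],[8.8,-9.8,0],8],
])

```text
time: 17.5
tool_pos: [0.5628, 0.028, 0.1721]
tcp_rot: [1.582, 2.709, 0.005]
wrist_force: [2.1, -1.9, 7.4]
width: 0.251
grip_force: 41.5
```

Call:
step_arm([
  [[0,0,0],[0,0,0],8],
  [[0,0,0],[0,0,0],8],
  [[0,0,0],[0,0,0],8],
  [[0,0,0],[0,0,0],8],
  [[0,0,0],[0,0,0],8],
])

```text
time: 17.92
tool_pos: [0.5621, 0.0279, 0.1722]
tcp_rot: [1.584, 2.71, 0.004]
wrist_force: [-0.8, 3.8, 8.9]
width: 0.247
grip_force: 41.8
```

```bash
python3 look.py w9
```

```text
17.9167 [0.5621 0.0279 0.1722]
bore 0.75 [122.5, 203.2] [0.5075 0.0665 0.07  ]
crank_knob 0.82 [261.7, 256.8] [0.5608 0.0296 0.112 ]
```

View pics/w9.png

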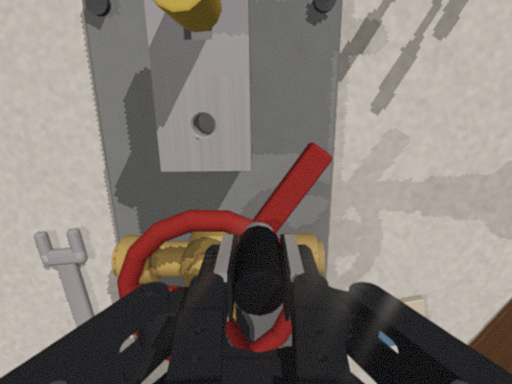

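The knob at (257,262) is gripped with the locking arm pointing up and right. The pin is still upright in the notch at (190,12), and the spanner and tile are where they were. I'll hand the job in.

```bash
python3 -c "
from workcell import *
print(finish_job())"
```

```text
the job is handed in; nothing more can be done
None
```

I parked the pin upright in the notch, closed the wheel onto its stop, backed it off two full turns and handed the job in with the knob still gripped; the hand-in returned no verdict.

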